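# Feed a wound coil through the guarded curing tunnel

### The job

Slide the wound coil straight up off the winder's spindle, set it down gently, without dropping it, flat on the tunnel's infeed lane in front of the hood, and let go. Then push it through the low opening with the wooden push stick, never with the fingers, until the whole coil has come out of the far side of the hood onto the outfeed. Finally draw the stick back out and leave it standing upright in the infeed lane, clear of the hood; keep the coil upright throughout and leave the other things on the bench where they are.

Things in the scene. Friction and masses are not known exactly. Their poses are not given: they have to be found in the camera images.
- coil: Wound coil bobbin, standing with its axis upright: two black round flanges 64 mm in diameter and 6 mm thick with copper winding 57 mm in diameter between them, 44 mm tall overall, bore 22 mm through the middle, about 0.18 kg. Origin: centre of its underside; z is its axis, up. It starts on the winder's spindle.
- winder: Coil winder, fixed: grey block 78 x 78 x 26 mm with a small side crank (reaches out 26 mm), a collar (28 mm wide, top at 34 mm, where the coil stands) and an upright steel spindle 14 mm thick, tip 98 mm above the bench. Origin: centre of the underside, on the spindle axis. Left or right front of the bench; at the other side is a wooden stand with a wider, lower tape roll.
- tunnel: Curing tunnel, fixed: aluminium bed 100 mm wide, its top 10 mm above the bench, bridged by a grey hood 130 mm wide, 120 mm tall, from x = -45 to +45 mm, whose opening is 76 mm wide and reaches 66 mm above the bench. Origin: on the bench under the hood's centre; x along the lane in the feed direction, y across, z up.
- infeed (a point): Point on the bed's top in the middle of the infeed lane, at tunnel x = -160 mm. The infeed bed runs from x = -290 to -45 mm. Fences 10 mm thick and 14 mm above the bed, 74 mm apart inside, line the lane from x = -250 mm to the outfeed's end.
- outfeed (a point): Point on the bed's top in the lane, at tunnel x = +97 mm: centre for a coil fully out of the hood. The outfeed runs from x = +45 to +165 mm and ends in a lip 10 mm wide, 10 mm above the bed.
- flap (a joint): Light amber flap (about 20 g) hanging inside the opening on a level hinge 64 mm above the bench, at x = -36 mm of the tunnel: 0 = hanging straight down, shut; it swings inwards (feed direction) up to 1.5 rad when something is pushed under it and falls back by its own weight.
- stick: Plywood push stick, about 0.2 kg, standing loose on the bench: sole 190 mm long, 40 mm wide, 30 mm tall with a flat front end; upright handle 28 mm (along) x 24 mm (across), top 120 mm above the underside, centred 60 mm behind the sole's middle. Origin: centre of the sole's underside; x to the front end, z up.
- stick_grip (a point): Point on the push stick's handle axis, 100 mm above the stick's underside and 60 mm behind its middle; pinch the handle here across its 24 mm thickness (the stick's y).
- stick_front (a point): Centre of the push stick's flat front end, 95 mm ahead of its middle and 15 mm above its underside.
- tape: Bystander: grey tape roll 82 mm in diameter, 24 mm tall, on a wooden stand (80 mm square base, post 97 mm tall). Origin: centre of its underside.
- spray: Bystander: spray can 60 mm in diameter, 170 mm tall, standing at the far left. Origin: centre of its underside.
- wrench: Bystander: steel wrench 160 mm long lying to the left of the outfeed. Origin: at its middle, on its underside.
- hammer: Bystander: hammer 250 mm long lying at the right. Origin: at its middle, on its underside.
- screwbox: Bystander: open cardboard box 90 x 70 x 40 mm beyond the tunnel. Origin: centre of its underside.
- mug: Bystander: white mug 80 mm in diameter, 90 mm tall, beyond the tunnel. Origin: centre of its underside.

How it is judged:
By the outcome, as a careful person would: the job done as asked, in the order asked, and still so for the second after the job is handed in, with the robot touching nothing.
It also fails if it takes over 67 s, if anything falls off the work surface, if the arm or the gripper's body presses on something with over 40 N, if the wrist force passes 120 N, or if a joint passes its speed limit or range.

### The arm

A 6-joint arm with a two-finger parallel gripper is mounted at the origin on the work surface. World frame = base frame: x ahead of the robot, y to its left, z up, the work surface at z = 0. Lengths are in m, angles in degrees, forces in N, time in s.
With the tool pointing down it reaches from about 0.25 to 0.725 m from the base axis. Payload 9.7 kg.
Tool frame: the origin (TCP) lies between the finger pads; the fingertips stand 25 mm ahead of it and the grasp point (between the pads) lies 6 mm ahead of it; z points along the fingers, y is the line along which they close (so a half turn about z gives the same grasp; the last joint's range is limited). The gripper opens to 85 mm and grips with 20 to 120 N. Pads are 22 mm wide; open, the fingers measure 114 mm over their backs; the gripper's body (76 mm by 85 mm) begins 54 mm behind the grasp point. The pads swing forward as they close: fully open they stand 13 mm farther back than shut.
Start: joints at [76.891, 4.979, 10.078, 95.1, 0, 90], TCP at [0.125, 0.536, 0.256] pointing down, gripper open.
Joint ranges: [-179.16, 179.16], [-48.56, 103.87], [-65.8, 70.77], [-126.05, 130.52], [-82.76, 87.17], [-180, 180]. Speed limits (degrees/s): [127.2, 127.2, 147.25, 180, 180, 180].

### API

Orientations are given as [roll, pitch, yaw] about the fixed x, y, z axes, in that order (R = Rz(yaw) Ry(pitch) Rx(roll)).
In Python, from workcell import bot gives the robot as it stands.
- The arm moves only by the shell command python3 drive.py 'ROWS' [FORCE]. ROWS is rows parted by semicolons, their numbers by spaces, 1 to 5 of them, each of 5 numbers: dx, dy, dz in m, then a turn about the tool's z in degrees, then the finger opening in m; each row is the pose to reach, as a shift and turn from the pose commanded when the command began, along the tool's axes at that moment; what a row does not reach only later rows make up. A row lasts 1/12 s, in which the tool goes at most 0.0417 m and 7.16 degrees, less where a joint would pass 70% of its speed; a pose out of reach is approached as far as the arm can. The fingers move at their own pace and stop on an object; FORCE is the grip in N (left out, the last holds). Time passes only in rows, so rows that do not move let the fingers close. It prints the time, the measured TCP pose, the force, the opening and the grip force at its end.
- bot.get_obs(): the state, without advancing time (a new reading comes with each control period).
- bot.camera(name): name is "side" or "top" or "wrist"; returns the picture (384x512x3 uint8, blue, green, red); there is no depth.
- bot.camera_info(name): a dict with "mtx" (3x3 intrinsics, pixels), "k1" (the pictures are not rectified: a ray, as slopes to the right and down, at radius r is drawn at 1 + k1 r^2 times it, then the intrinsics apply), "extrinsics" (4x4, takes a point from camera to world coordinates). Camera axes: x right, y down, z forward; pixel columns grow to the right and rows downward; lengths in m; the calibration is good to about 2 mm. A picture is of the moment at which its call begins: read the wrist's pose just before it. camera_info takes no time and is no camera call; for the wrist camera it gives the pose at the moment of the call.
- bot.job_done(): hands the job in; it is judged then, once.
The state is a dict: "time": time; "q": joint angles; "qd": joint speeds; "joint_efforts": joint torques, N m; "ee_pos": TCP position; "tcp_rot": TCP orientation; "wrist_force": force on the tool from outside, world axes, zero at the start; "torque": the same for the moment, N m; "opening": finger opening in m; "grasp_force": force on a finger pad.
Only numpy, scipy, OpenCV 4.12 (cv2) and the standard library are available. Lean on these libraries where they do the work, as an engineer would, in place of code of your own. Each camera call takes 0.05 s, during which the arm holds its last target. There are 200 camera calls.

## Working session

There is one attempt and no reset: what is moved stays moved. The work goes in short steps, Python scripts to look and compute and a shell command to move; the robot and the scene stay as the last step left them, time stands still between calls to the robot, and variables do not carry over. Pictures are saved under pics/ and viewed, at most 10 in all, crops included, and the job is handed in when it is done.

```bash
ls; mkdir -p pics; cat > h.py <<'E'
import numpy as np, cv2
from workcell import bot
def ray(info,u,v):
    K=np.array(info["mtx"]);k=info["k1"];E=np.array(info["extrinsics"])
    d=np.array([(u-K[0,2])/K[0,0],(v-K[1,2])/K[1,1]]);p=d.copy()
    for _ in range(30): p=d/(1+k*(p@p))
    return E[:3,3],E[:3,:3]@np.array([p[0],p[1],1.])
def plane(info,u,v,z):
    o,d=ray(info,u,v); return o+d*(z-o[2])/d[2]
def proj(info,P):
    K=np.array(info["mtx"]);k=info["k1"];E=np.array(info["extrinsics"])
    c=E[:3,:3].T@(np.array(P)-E[:3,3]);p=c[:2]/c[2];p=p*(1+k*(p@p))
    return K[:2,:2]@p+K[:2,2]
def tri(rays):
    A=np.zeros((3,3));b=np.zeros(3)
    for o,d in rays:
        d=d/np.linalg.norm(d);M=np.eye(3)-np.outer(d,d);A+=M;b+=M@o
    return np.linalg.solve(A,b)
E
python3 - <<'E'
from h import *
for n in("top","side"):
    cv2.imwrite(f"pics/{n}.png",bot.camera(n)); i=bot.camera_info(n)
    print(n,np.round(i["extrinsics"],3).tolist(),np.round(i["mtx"],1).tolist(),i["k1"])
o=bot.get_obs();print({k:o[k] for k in("time","ee_pos","tcp_rot","opening","wrist_force")})
E
```

```text
drive.py
pics
workcell.py
top [[0.119, -0.97, 0.21, 0.348], [-0.993, -0.115, 0.029, -0.062], [-0.004, -0.212, -0.977, 1.181], [0.0, 0.0, 0.0, 1.0]] [[427.9, 0.0, 246.9], [0.0, 427.9, 192.3], [0.0, 0.0, 1.0]] -0.15813552307556109
side [[-0.989, -0.101, 0.107, 0.456], [-0.146, 0.557, -0.818, 0.909], [0.023, -0.824, -0.566, 0.755], [0.0, 0.0, 0.0, 1.0]] [[379.0, 0.0, 248.3], [0.0, 379.0, 198.2], [0.0, 0.0, 1.0]] 0.036351496795290095
{'time': 0.1, 'ee_pos': array([0.12469976, 0.53549034, 0.25565016]), 'tcp_rot': array([-1.79929414e+02, -4.57891904e-04,  1.66891281e+02]), 'opening': 0.08559481566931244, 'wrist_force': array([0.94552329, 0.37422485, 0.23340071])}
```

View pics/top.png

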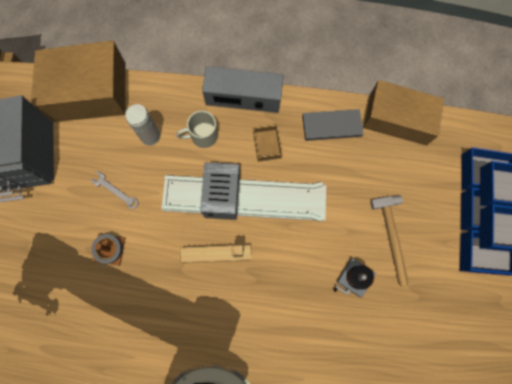

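View pics/side.png

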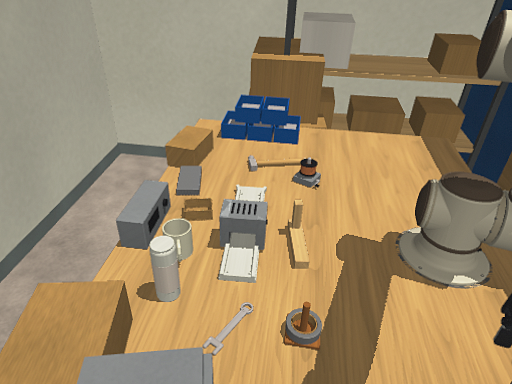

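The top view shows the coil on the winder at (360,277), the tunnel hood at (221,190) with the infeed to the right (feed runs towards +y), and the stick at (215,253) with its handle at (238,250). In the side view the coil is at (309,165), the hood at (245,222) and the stick handle at (297,213).

```bash
cat > m.py <<'E'
from h import *
def blob(mask,box,big=True):
    m=np.zeros_like(mask);x0,y0,x1,y1=box;m[y0:y1,x0:x1]=mask[y0:y1,x0:x1]
    c=max(cv2.findContours(m,cv2.RETR_EXTERNAL,cv2.CHAIN_APPROX_NONE)[0],key=cv2.contourArea);return c
E
python3 - <<'E'
from m import *
T=cv2.imread("pics/top.png");S=cv2.imread("pics/side.png")
it=bot.camera_info("top");is_=bot.camera_info("side")
ht=cv2.cvtColor(T,cv2.COLOR_BGR2HSV);hs=cv2.cvtColor(S,cv2.COLOR_BGR2HSV)
# bed
m=((ht[...,1]<45)&(ht[...,2]>170)).astype(np.uint8)*255
c=blob(m,(150,165,206,222));c2=blob(m,(236,165,335,225))
for cc in(c,c2):
    b=cv2.boxPoints(cv2.minAreaRect(cc)); print("bed",[(p.tolist(),np.round(plane(it,*p,0.02)[:2],4).tolist()) for p in b])
m=((T.max(2)<60)).astype(np.uint8)*255
c=blob(m,(335,255,385,300));e=cv2.fitEllipse(c);print("coil top",e,plane(it,*e[0],.078))
m=((hs[...,2]<70)).astype(np.uint8)*255
c=blob(m,(295,150,325,182));print("coil side bbox",cv2.boundingRect(c))
a=cv2.resize(T[165:300,155:400],None,fx=3.2,fy=3.2,interpolation=cv2.INTER_CUBIC)
b=cv2.resize(S[150:285,210:330],None,fx=3.2,fy=3.2,interpolation=cv2.INTER_CUBIC)
cv2.imwrite("pics/c1.png",a);cv2.imwrite("pics/c2.png",b)
E
```

```text
bed [([161.7042999267578, 209.73153686523438], [0.5211, 0.2012]), ([163.8638458251953, 175.17901611328125], [0.6196, 0.2109]), ([202.0895233154297, 177.568115234375], [0.6252, 0.1022]), ([199.9299774169922, 212.12063598632812], [0.5273, 0.0944])]
bed [([237.7587890625, 216.30722045898438], [0.5281, -0.0107]), ([239.4412841796875, 179.29278564453125], [0.6325, -0.0025]), ([325.6268310546875, 183.21029663085938], [0.6499, -0.2437]), ([323.9443359375, 220.2247314453125], [0.5449, -0.2475])]
coil top ((359.4465026855469, 276.2826232910156), (23.25988006591797, 25.60878562927246), 112.8301773071289) [ 0.40018858 -0.34294349  0.078     ]
coil side bbox (301, 159, 16, 9)
```

View pics/c1.png

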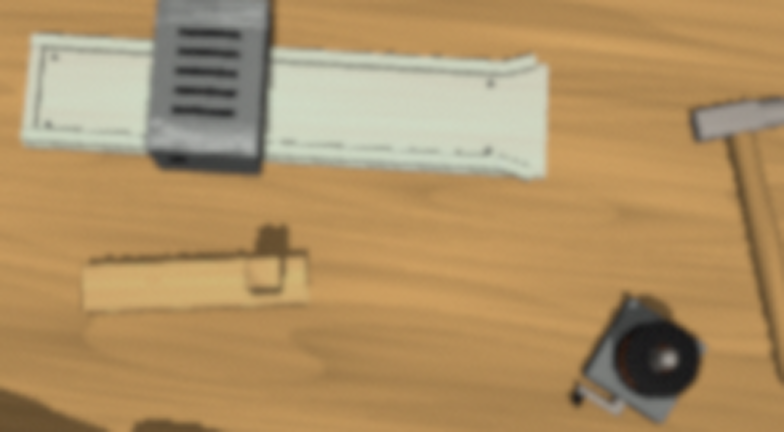

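View pics/c2.png

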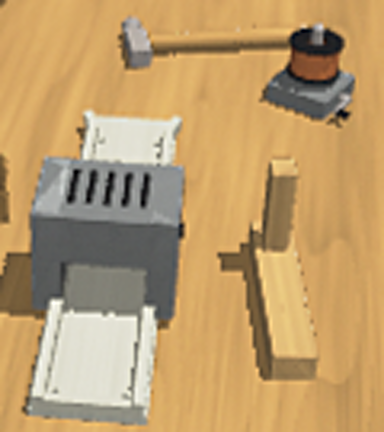

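The crops confirm it: the infeed end of the bed is the flared end at right, the stick lies in front with its front end to the left, and the flap end is away from the side camera. I'll turn the tool first and move towards the lane for a wrist look.

```bash
cat > to.py <<'E'
import sys;from h import *
from scipy.spatial.transform import Rotation as Ro
def show():
    a=[float(x) for x in sys.argv[1:]];o=bot.get_obs();R=Ro.from_euler("xyz",o["tcp_rot"],degrees=True).as_matrix()
    d=R.T@(np.array(a[:3])-o["ee_pos"]);y=(o["tcp_rot"][2]-a[3]+180)%360-180
    print("delta",np.round(d,4),"turn",round(y,2),"dist",round(np.linalg.norm(d),3),"t",round(o["time"],2),"q",np.round(o["q"],0))
show()
E
python3 drive.py '-.146 -.149 -.017 -7 .085;-.146 -.149 -.017 -14 .085;-.146 -.149 -.017 -16.5 .085;-.146 -.149 -.017 -16.5 .085;-.146 -.149 -.017 -16.5 .085'
python3 to.py .45 -.08 .30 183.4
python3 - <<'E'
from h import *
o=bot.get_obs();E=np.array(bot.camera_info("wrist")["extrinsics"]);print(np.round(E,3),o["ee_pos"],np.array(bot.camera_info("wrist")["mtx"])[0,0])
E
```

```text
time: 0.52
ee_pos: [0.2329, 0.3567, 0.2729]
tcp_rot: [-180.0, -0.0, -176.5]
wrist_force: [1.3, 0.3, -0.0]
opening: 0.0853
grasp_force: 0.0
delta [-0.1904 -0.449  -0.0269] turn 0.05 dist 0.488 t 0.52 q [ 57. -11.  -4.  98.  -0.  53.]
[[-0.06   0.957  0.283  0.16 ]
 [ 0.998  0.058  0.015  0.353]
 [-0.002  0.283 -0.959  0.39 ]
 [ 0.     0.     0.     1.   ]] [0.23285309 0.35667042 0.27294471] 341.28086066612667
```

```bash

python3 drive.py '-.2 -.2 -.03 0 .085;-.2 -.2 -.03 0 .085;-.2 -.2 -.03 0 .085;-.2 -.2 -.03 0 .085;-.2 -.2 -.03 0 .085' >/dev/null
python3 drive.py '-.07 -.19 -.03 0 .085;-.07 -.19 -.03 0 .085;-.07 -.19 -.03 0 .085;-.07 -.19 -.03 0 .085;-.07 -.19 -.03 0 .085' >/dev/null
python3 drive.py '0 -.06 0 0 .085;0 -.06 0 0 .085;0 -.06 0 0 .085;0 -.06 0 0 .085'
python3 - <<'E'
from h import *
import pickle
i=bot.camera_info("wrist");im=bot.camera("wrist");cv2.imwrite("pics/w1.png",im);pickle.dump(i,open("w1.pkl","wb"))
E
```

```text
time: 1.68
ee_pos: [0.472, -0.0255, 0.3248]
tcp_rot: [180.0, -0.0, -176.8]
wrist_force: [0.4, 0.1, 0.3]
opening: 0.0849
grasp_force: 0.0
```

View pics/w1.png

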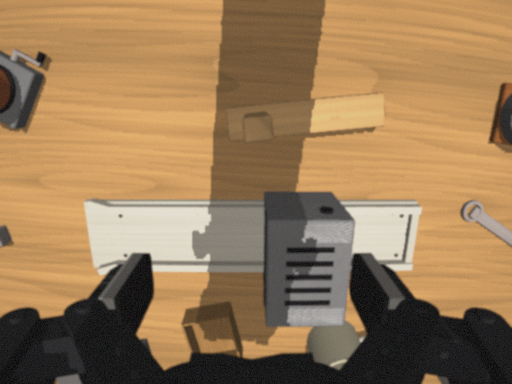

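The wrist view shows the infeed end of the lane at left (86–100, 201–270), the outfeed end at (412–420, 203–269) and the hood top at (265–352, 193–325). The stick handle top is at (258,126), and the coil is cut off at the left edge. Next I measure the lane and stick from this view, then move towards the coil for a second one.

```bash
python3 drive.py '.08 -.19 0 0 .085;.08 -.19 0 0 .085;.08 -.19 0 0 .085;.08 -.19 0 0 .085;.08 -.19 0 0 .085;' | tail -0
python3 drive.py '0 0 0 0 .085'
cat > lane.py <<'E'
from h import *
def lane(im,i,x0,x1,vlo=0,vhi=384,vs=None):
    """near/far edges of the white bed by columns x0..x1"""
    h=cv2.cvtColor(im,cv2.COLOR_BGR2HSV);m=(h[...,1]<40)&(h[...,2]>95)
    n=[];f=[]
    for u in range(x0,x1,4):
        v=np.where(m[vlo:vhi,u])[0]+vlo
        if len(v)>20: n.append((u,v[0]-.5));f.append((u,v[-1]+.5))
    return n,f
def fit(P):
    P=np.array(P)[:,:2];l=cv2.fitLine(P.astype(np.float32),cv2.DIST_HUBER,0,1e-5,1e-5).ravel();return l
E
python3 - <<'E'
from lane import *
import pickle
i1=pickle.load(open("w1.pkl","rb"));I1=cv2.imread("pics/w1.png")
i2=bot.camera_info("wrist");I2=bot.camera("wrist");cv2.imwrite("pics/w2.png",I2);pickle.dump(i2,open("w2.pkl","wb"))
for I,i,a,b in((I1,i1,140,255),):
    n,f=lane(I,i,a,b,190,285)
    print("near z.01",np.round(fit([plane(i,*p,.01) for p in n]),4),"far z.024",np.round(fit([plane(i,*p,.024) for p in f]),4))
for p in((86,201),(420,203)):print(np.round(plane(i1,*p,.01),4))
it=bot.camera_info("top")
# handle top by brightness corners, picks
for nm,p in(("bedR",(420,203)),("bedL",(86,201))): pass
print("hood corner top tri", np.round([tri([ray(i1,*a),ray(it,*b)]) for a,b in(((266,325),(205+1,163)),)],4))
E
```

```text
time: 2.23
ee_pos: [0.4018, -0.2226, 0.3249]
tcp_rot: [-179.9, -0.0, -176.8]
wrist_force: [0.7, 0.6, 1.1]
opening: 0.0848
grasp_force: 0.0
near z.01 [ 0.0575 -0.9983  0.5371 -0.0984] far z.024 [ 0.0643 -0.9979  0.6319 -0.0674]
[ 0.5464 -0.2469  0.01  ]
[0.5233 0.2077 0.01  ]
hood corner top tri [[0.6257 0.0379 0.1558]]Exception ignored on flushing sys.stdout:
BrokenPipeError: [Errno 32] Broken pipe
```

View pics/w2.png

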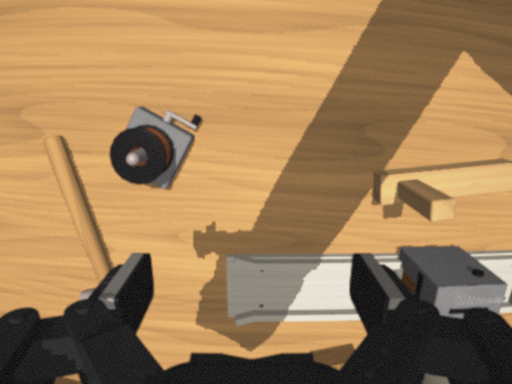

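The second view shows the coil at (141,154) on the winder, the infeed's open end at (228,257–322) and the stick handle top at (437,207). The lane fit agrees: the width is 96.6 mm and the yaw about 93.4°.

```bash
cat > coil.py <<'E'
from m import *
def coil(im,box,thr=62):
    m=(im.max(2)<thr).astype(np.uint8)*255
    m=cv2.morphologyEx(m,cv2.MORPH_OPEN,np.ones((5,5)))
    c=blob(m,box);h=cv2.convexHull(c);return cv2.fitEllipse(h)
E
python3 - <<'E'
from coil import *
import pickle
i2=pickle.load(open("w2.pkl","rb"));I2=cv2.imread("pics/w2.png");T=cv2.imread("pics/top.png");it=bot.camera_info("top")
a=coil(I2,(100,115,182,195));b=coil(T,(335,250,385,300))
print(a,b);print("tri",tri([ray(i2,*a[0]),ray(it,*b[0])]),plane(i2,*a[0],.078),plane(it,*b[0],.078))
E
python3 to.py .40 -.343 .22 183.4
```

```text
((138.82501220703125, 155.0669708251953), (53.39554214477539, 58.61601257324219), 137.4259490966797) ((359.39971923828125, 276.292724609375), (24.003660202026367, 26.65167236328125), 108.82546997070312)
tri [ 0.39963936 -0.3473086   0.06801719] [ 0.396865   -0.34599692  0.078     ] [ 0.40015035 -0.34282325  0.078     ]
delta [ 0.0094 -0.1222  0.105 ] turn -0.2 dist 0.161 t 2.28 q [-29.  -5.   8. 103.  -0. -32.]
```

```bash
python3 drive.py '.04 -.122 .085 0 .085;.04 -.122 .085 0 .085;.04 -.122 .085 0 .085;.04 -.122 .085 -.2 .085;.04 -.122 .085 -.2 .085'
python3 drive.py '0 0 0 0 .085' >/dev/null
python3 - <<'E'
from coil import *
import pickle
i=bot.camera_info("wrist");I=bot.camera("wrist");cv2.imwrite("pics/w3.png",I);pickle.dump(i,open("w3.pkl","wb"))
p=proj(i,[.397,-.346,.078]);print(p);x,y=map(int,p)
a=coil(I,(x-75,y-75,x+75,y+75));print(a,plane(i,*a[0],.078))
i2=pickle.load(open("w2.pkl","rb"));a2=coil(cv2.imread("pics/w2.png"),(100,115,182,195))
print("tri",tri([ray(i2,*a2[0]),ray(i,*a[0])]))
E
```

```text
time: 2.7
ee_pos: [0.3702, -0.3438, 0.2359]
tcp_rot: [179.8, -0.2, -176.4]
wrist_force: [0.7, 0.6, -0.6]
opening: 0.0852
grasp_force: 0.0
[244.40778192 214.15655905]
((241.77789306640625, 212.74461364746094), (68.48895263671875, 71.44145202636719), 87.45779418945312) [ 0.39585523 -0.34833747  0.078     ]
tri [ 0.39823925 -0.34835588  0.07096285]
```

View pics/w3.png

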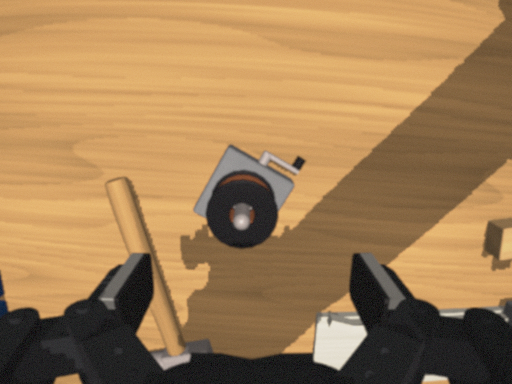

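The coil's top flange spans about (205–279, 174–248) with the spindle tip near (241,215), clear of both fingers. I'll measure the spindle tip as a check.

```bash
python3 - <<'E'
from coil import *
import pickle
i=pickle.load(open("w3.pkl","rb"));I=cv2.imread("pics/w3.png")
i2=pickle.load(open("w2.pkl","rb"));I2=cv2.imread("pics/w2.png")
def tip(I,c):
    x,y=c;m=np.zeros(I.shape[:2],np.uint8);m[y-15:y+15,x-15:x+15]=(I[y-15:y+15,x-15:x+15].min(2)>85)*255
    c=blob(m,(x-15,y-15,x+15,y+15));return cv2.minEnclosingCircle(c)
a=tip(I,(241,215));b=tip(I2,(137,156));print(a,b,plane(i,*a[0],.098),tri([ray(i,*a[0]),ray(i2,*b[0])]))
for t in(50,75,90):
    e=coil(I,(190,150,300,260),t);print(t,e,plane(i,*e[0],.078))
    h=cv2.boundingRect(cv2.convexHull(blob((I.max(2)<t).astype(np.uint8)*255,(190,150,300,260))));print(h)
E
python3 to.py .398 -.348 .09 183.4
```

```text
((241.91343688964844, 216.47157287597656), 13.125507354736328) ((134.5, 155.5), 10.12432861328125) [ 0.39203318 -0.34791133  0.098     ] [ 0.39604367 -0.34793693  0.08662866]
50 ((241.53338623046875, 212.9375), (67.39958190917969, 70.29842376708984), 94.54148864746094) [ 0.39604432 -0.34853835  0.078     ]
(207, 174, 70, 74)
75 ((241.7281951904297, 212.5203857421875), (70.03170776367188, 71.92098236083984), 85.20452117919922) [ 0.39565367 -0.34839147  0.078     ]
(206, 171, 71, 77)
90 ((241.55213928222656, 212.31201171875), (71.36672973632812, 72.50896453857422), 111.7007827758789) [ 0.39547352 -0.34855338  0.078     ]
(206, 170, 72, 79)
delta [-0.026  -0.0081  0.1502] turn 0.26 dist 0.153 t 2.83 q [-43.  -1.   2.  93.   0. -46.]
```

```bash
python3 drive.py '-.026 -.008 .04 .2 .085;-.026 -.008 .08 .2 .085;-.026 -.008 .10 .2 .085;-.026 -.008 .10 .2 .085;-.026 -.008 .10 .2 .085' >/dev/null; python3 to.py .396 -.3485 .070 183.4
```

```text
delta [ 0.002  -0.0006  0.0709] turn 0.12 dist 0.071 t 3.25 q [-41.   1.  -6.  82.   0. -45.]
```

```bash
python3 drive.py '.002 -.0006 .03 0 .085;.002 -.0006 .055 0 .085;.002 -.0006 .07 0 .085;.002 -.0006 .07 0 .085' ; python3 drive.py '0 0 0 0 .05;0 0 0 0 .05;0 0 0 0 .05;0 0 0 0 .05;0 0 0 0 .05' 30
```

```text
time: 3.58
ee_pos: [0.3955, -0.3494, 0.0703]
tcp_rot: [180.0, -0.0, -176.6]
wrist_force: [-1.0, 0.0, 0.1]
opening: 0.0852
grasp_force: 0.0
time: 4.0
ee_pos: [0.3967, -0.3509, 0.0738]
tcp_rot: [-179.8, 0.2, -176.6]
wrist_force: [-0.8, 1.6, 7.4]
opening: 0.0629
grasp_force: 31.1
```

```bash
python3 drive.py '0 0 0 0 .05;0 0 0 0 .05;0 0 0 0 .05' 30
```

```text
time: 4.25
ee_pos: [0.3967, -0.3509, 0.0738]
tcp_rot: [-179.8, 0.2, -176.6]
wrist_force: [-1.4, 1.9, 7.4]
opening: 0.0631
grasp_force: 31.1
```

```bash
python3 drive.py '0 0 -.01 0 .05;0 0 -.02 0 .05;0 0 -.03 0 .05;0 0 -.04 0 .05;0 0 -.05 0 .05' 40;  python3 drive.py '0 0 -.02 0 .05;0 0 -.04 0 .05;0 0 -.06 0 .05;0 0 -.08 0 .05;0 0 -.10 0 .05'; python3 drive.py '0 0 0 0 .05'; python3 - <<'E'
from h import *
cv2.imwrite("pics/w4.png",np.vstack([cv2.resize(bot.camera("side")[90:210,200:400],None,fx=2.5,fy=2.5),bot.camera("wrist")[120:384,:500]]))
E
python3 to.py .5884 -.114 .17 183.4
```

```text
time: 4.67
ee_pos: [0.3954, -0.3503, 0.1219]
tcp_rot: [-180.0, 0.0, -176.6]
wrist_force: [-0.1, 0.1, -2.3]
opening: 0.0625
grasp_force: 44.0
time: 5.08
ee_pos: [0.3951, -0.3501, 0.222]
tcp_rot: [-180.0, 0.0, -176.6]
wrist_force: [-0.1, 0.2, -1.3]
opening: 0.0623
grasp_force: 44.3
time: 5.17
ee_pos: [0.3961, -0.3509, 0.225]
tcp_rot: [-179.8, 0.2, -176.6]
wrist_force: [1.0, 0.3, -0.8]
opening: 0.0621
grasp_force: 44.3
delta [-0.2065  0.2247  0.0509] turn -0.01 dist 0.309 t 5.27 q [-42.   1.   2.  91.  -0. -45.]
```

View pics/w4.png

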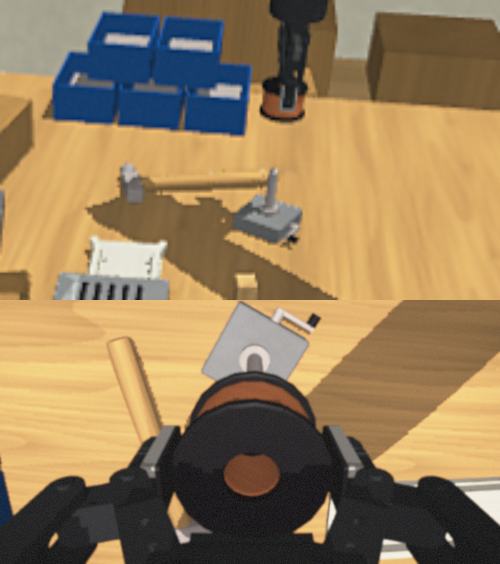

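The coil is off the spindle, level in the fingers, with its top flange at (175–330, 224–358) in the wrist view. Now I measure where it sits relative to the TCP.

```bash
python3 - <<'E'
from h import *
i=bot.camera_info("wrist");o=bot.get_obs();t=o["ee_pos"];print(t)
I=bot.camera("wrist");
for dz in(0,.004,.008): print(dz,[np.round(plane(i,u,v,t[2]+dz)-t,4)[:2].tolist() for u,v in((252,291),(252,294),(175,291),(330,291),(252,358),(252,224))])
E
python3 drive.py '-.13 .14 .01 0 .05;-.13 .14 .01 0 .05;-.13 .14 .01 0 .05;-.13 .14 .01 0 .05;-.13 .14 .01 0 .05'; python3 drive.py '-.075 .085 .02 0 .05;-.075 .085 .02 0 .05;-.075 .085 .02 0 .05;-.075 .085 .02 0 .05;-.075 .085 .02 0 .05'>/dev/null;python3 drive.py '0 0 0 0 .05'; python3 to.py .5884 -.114 .17 183.4
```

```text
[ 0.39548601 -0.35042422  0.22088683]
0 [[0.0008, 0.0006], [0.0022, 0.0007], [0.0029, -0.0298], [-0.0008, 0.0314], [0.0342, 0.0026], [-0.0274, -0.0011]]
0.004 [[-0.0017, 0.0005], [-0.0004, 0.0005], [0.0003, -0.0289], [-0.0033, 0.0302], [0.0306, 0.0024], [-0.0289, -0.0012]]
0.008 [[-0.0042, 0.0003], [-0.0029, 0.0004], [-0.0023, -0.028], [-0.0057, 0.029], [0.0269, 0.0022], [-0.0305, -0.0013]]
time: 5.73
ee_pos: [0.5179, -0.1996, 0.2082]
tcp_rot: [179.9, -0.1, -176.5]
wrist_force: [1.2, -0.6, -1.0]
opening: 0.0622
grasp_force: 44.4
time: 6.23
ee_pos: [0.586, -0.1134, 0.189]
tcp_rot: [180.0, -0.1, -176.6]
wrist_force: [-0.3, -1.1, -0.9]
opening: 0.0622
grasp_force: 44.5
delta [-0.0024 -0.0007  0.019 ] turn 0.02 dist 0.019 t 6.23 q [-11.  11.   9.  88.  -0. -14.]
```

```bash
python3 drive.py '-.0024 0 .03 0 .05;-.0024 0 .06 0 .05;-.0024 0 .09 0 .05;-.0024 0 .11 0 .05;-.0024 0 .12 0 .05'; python3 drive.py '0 0 0 0 .05;0 0 .003 0 .05;0 0 .006 0 .05;0 0 .009 0 .05;0 0 .009 0 .05'
python3 - <<'E'
from h import *
cv2.imwrite("pics/w5.png",np.vstack([cv2.resize(bot.camera("side")[120:260,180:360],None,fx=2.5,fy=2.5),bot.camera("wrist")[150:384,31:481]]))
E
python3 to.py .5884 -.114 .05 183.4
```

```text
time: 6.65
ee_pos: [0.5867, -0.1143, 0.0669]
tcp_rot: [180.0, -0.2, -176.7]
wrist_force: [-0.8, -0.6, -1.8]
opening: 0.0624
grasp_force: 44.5
time: 7.07
ee_pos: [0.5893, -0.1134, 0.0617]
tcp_rot: [-180.0, 0.1, -176.6]
wrist_force: [0.3, 0.8, -2.3]
opening: 0.0624
grasp_force: 44.5
delta [ 0.0009 -0.0006  0.0118] turn -0.01 dist 0.012 t 7.17 q [-11.  12.  -3.  74.  -0. -14.]
```

View pics/w5.png

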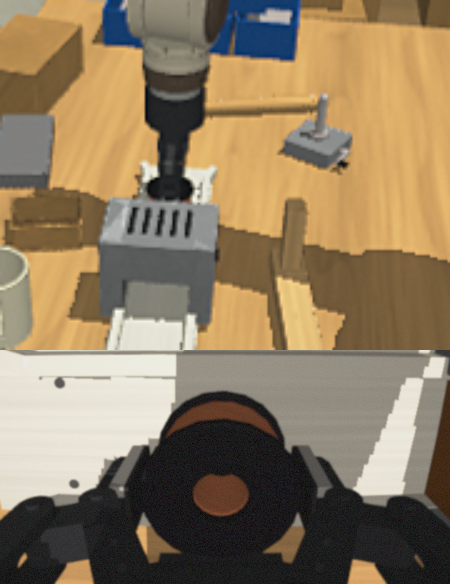

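The coil hangs just above the lane in front of the hood; the near fence line is above it at row ~375 in the lower half. I'll lower it in small steps and watch the force.

```bash
for k in 1 2 3; do :; done; python3 drive.py '0 0 .002 0 .05;0 0 .004 0 .05;0 0 .005 0 .05;0 0 .005 0 .05' | grep -E "ee|wrist_f"; python3 drive.py '0 0 .001 0 .05;0 0 .002 0 .05;0 0 .003 0 .05;0 0 .003 0 .05' | grep -E "ee|wrist_f"
```

```text
ee_pos: [0.5888, -0.1132, 0.0558]
wrist_force: [0.7, -0.4, -1.6]
ee_pos: [0.5888, -0.1133, 0.0529]
wrist_force: [-0.3, -0.1, -1.0]
```

```bash
python3 drive.py '0 0 .001 0 .05;0 0 .002 0 .05;0 0 .002 0 .05' | grep -E "ee|wrist_f"; python3 drive.py '0 0 .001 0 .05;0 0 .002 0 .05;0 0 .002 0 .05' | grep -E "ee|wrist_f"
```

```text
ee_pos: [0.5889, -0.1133, 0.0509]
wrist_force: [-0.5, -0.2, -2.1]
ee_pos: [0.5892, -0.1132, 0.0504]
wrist_force: [-2.6, 1.2, 5.8]
```

```bash
python3 drive.py '0 0 0 0 .085;0 0 0 0 .085;0 0 0 0 .085;0 0 0 0 .085;0 0 0 0 .085' | tail -4; python3 drive.py '0 0 -.02 0 .085;0 0 -.05 0 .085;0 0 -.08 0 .085;0 0 -.12 0 .085;0 0 -.15 0 .085'; python3 drive.py '.04 0 -.02 0 .085;.04 0 -.02 0 .085;.04 0 -.02 0 .085'
python3 - <<'E'
from lane import *
from coil import coil
import pickle
o=bot.get_obs();i=bot.camera_info("wrist");I=bot.camera("wrist");cv2.imwrite("pics/w6.png",I);pickle.dump(i,open("w6.pkl","wb"))
p=proj(i,[.589,-.1135,.054]);x,y=map(int,p);a=coil(I,(x-70,y-70,x+70,y+70));print(o["ee_pos"],p,a,plane(i,*a[0],.054))
E
```

```text
tcp_rot: [-180.0, -0.0, -176.6]
wrist_force: [0.3, -0.7, 0.2]
opening: 0.0849
grasp_force: 0.0
time: 9.17
ee_pos: [0.5889, -0.1133, 0.202]
tcp_rot: [-180.0, 0.1, -176.6]
wrist_force: [1.3, -0.8, 0.6]
opening: 0.0852
grasp_force: 0.0
time: 9.42
ee_pos: [0.5487, -0.1159, 0.2211]
tcp_rot: [-180.0, 0.2, -176.6]
wrist_force: [0.9, 0.0, 0.0]
opening: 0.0851
grasp_force: 0.0
[ 0.54868909 -0.11592961  0.22109398] [251.55259045 226.71870028] ((252.19680786132812, 226.33876037597656), (64.94784545898438, 69.06204986572266), 85.59071350097656) [ 0.58860188 -0.11294729  0.054     ]
```

View pics/w6.png

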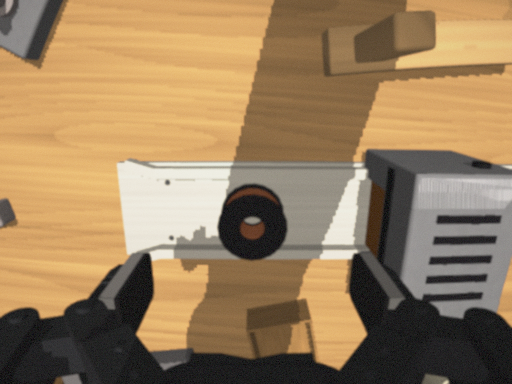

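The coil stands upright in the lane at about (0.589, -0.113), 1 mm from the centreline. Now I measure the stick with line segments in w1 and w6, and the handle top across the views.

```bash
python3 - <<'E'
from h import *
import pickle
i1=pickle.load(open("w1.pkl","rb"));I1=cv2.imread("pics/w1.png");i6=pickle.load(open("w6.pkl","rb"))
g=cv2.cvtColor(I1,cv2.COLOR_BGR2GRAY);L=cv2.createLineSegmentDetector().detect(g[80:155,215:400])[0][:,0]
for l in L:
    l=l+np.array([215,80,215,80])
    if np.hypot(l[2]-l[0],l[3]-l[1])<14: continue
    a=plane(i1,l[0],l[1],.03);b=plane(i1,l[2],l[3],.03);d=b-a
    print(np.round(l,1),np.round(a[:2],4),np.round(b[:2],4),"yaw",round(np.degrees(np.arctan2(d[1],d[0])),1))
print("handle tri",tri([ray(i1,258,126),ray(i6,412,24)]),plane(i1,258,126,.12))
I6=cv2.imread("pics/w6.png");g=cv2.cvtColor(I6,cv2.COLOR_BGR2GRAY);L=cv2.createLineSegmentDetector().detect(g[0:85,310:512])[0][:,0]
print("w6")
for l in L:
    l=l+np.array([310,0,310,0])
    if np.hypot(l[2]-l[0],l[3]-l[1])<14: continue
    a=plane(i6,l[0],l[1],.12);b=plane(i6,l[2],l[3],.12);d=b-a
    print(np.round(l,1),np.round(a[:2],4),np.round(b[:2],4),"yaw",round(np.degrees(np.arctan2(d[1],d[0])),1))
E
```

```text
[310.5 132.2 383.2 124.9] [0.4369 0.0436] [0.4221 0.1312] yaw 99.6
[314.4  97.9 309.  129.5] [0.3966 0.0443] [0.4338 0.0414] yaw -4.5
[362.9 132.3 305.7 137.5] [0.4328 0.1074] [0.4435 0.0384] yaw -81.2
[303.9 138.  301.1 153.4] [0.4444 0.0362] [0.4632 0.0346] yaw -4.9
[216.  120.6 216.3  86.9] [ 0.4298 -0.07  ] [ 0.3909 -0.071 ] yaw -178.6
[381.9  93.5 318.1  99.3] [0.3855 0.1243] [0.3979 0.0488] yaw -80.7
[244.4 113.1 264.4 110.9] [ 0.4192 -0.0368] [ 0.4153 -0.0134] yaw 99.5
[266.9 115.6 244.3 117.5] [ 0.4206 -0.0101] [ 0.4243 -0.0366] yaw -82.0
[291.8 101.6 226.9 108.2] [0.4025 0.0181] [ 0.4146 -0.0577] yaw -80.9
[272.  116.9 273.2 133.1] [ 0.4217 -0.0039] [ 0.4407 -0.0011] yaw 8.3
[318.2  96.  343.1  94.2] [0.3941 0.0485] [0.3899 0.0778] yaw 98.1
[246.9 140.7 270.6 138.1] [ 0.4516 -0.0321] [ 0.4469 -0.0038] yaw 99.4
handle tri [ 0.42556916 -0.02234872  0.11495857] [ 0.425982  -0.0218401  0.12     ]
w6
[429.5  49.7 400.5  56.1] [ 0.4398 -0.0117] [ 0.4455 -0.03  ] yaw -72.5
[400.5  57.5 381.9  60.7] [ 0.4464 -0.0298] [ 0.4494 -0.0414] yaw -75.3
[395.5  67.9 510.7  61.5] [ 0.4529 -0.
[... 398 characters left out ...]
329.9  74.4] [ 0.4335 -0.0769] [ 0.4602 -0.0729] yaw 8.6
[353.3  35.8 391.2  14.2] [ 0.4365 -0.061 ] [ 0.4217 -0.039 ] yaw 124.0
[323.4  74.4 320.9  33.1] [ 0.4605 -0.0768] [ 0.4366 -0.0808] yaw -170.6
[348.2  75.  325.6  76.3] [ 0.4597 -0.0615] [ 0.4616 -0.0754] yaw -82.3
[510.6  19.7 439.4  20.9] [0.4136 0.0421] [ 0.4219 -0.0077] yaw -80.5
[333.1  72.7 391.9  68. ] [ 0.4591 -0.071 ] [ 0.4531 -0.0345] yaw 99.3
[396.8  50.  429.4  45.6] [ 0.4422 -0.0328] [ 0.4373 -0.0122] yaw 103.2
[393.7  14.4 394.6  45.7] [ 0.4217 -0.0375] [ 0.4398 -0.0345] yaw 9.1
[394.3  71.3 349.3  74.6] [ 0.4549 -0.0326] [ 0.4594 -0.0608] yaw -81.0
[366.9  24.2 336.9  26.6] [ 0.429  -0.0534] [ 0.4321 -0.0715] yaw -80.3
```

```bash
python3 drive.py '.04 .03 0 -7 .085;.08 .06 0 -14 .085;.115 .10 0 -21 .085;.115 .10 0 -28 .085;.115 .10 0 -35 .085' >/dev/null;python3 drive.py '0 0 0 -7 .085;0 0 0 -14 .085;0 0 0 -21 .085;0 0 0 -28 .085;0 0 0 -35 .085' >/dev/null;  python3 drive.py '0 0 0 -7 .085;0 0 0 -14 .085;0 0 0 -21 .085;0 0 0 -25.6 .085;0 0 0 -25.6 .085'; python3 to.py .428 -.023 .106 279;python3 - <<'E'
from h import *
import pickle
i=bot.camera_info("wrist");I=bot.camera("wrist");cv2.imwrite("pics/w7.png",I);pickle.dump(i,open("w7.pkl","wb"))
P=[[proj(i,[x,y,.12])] for x,y in((.428,-.023),)];print(P)
g=cv2.cvtColor(I,cv2.COLOR_BGR2GRAY);u,v=map(int,P[0][0]);u0=max(u-80,0);v0=max(v-80,0);L=cv2.createLineSegmentDetector().detect(g[v0:v+80,u0:u+80])[0][:,0]
for l in L:
    l=l+np.array([u0,v0,u0,v0])
    if np.hypot(l[2]-l[0],l[3]-l[1])<16: continue
    a=plane(i,l[0],l[1],.12);b=plane(i,l[2],l[3],.12);d=b-a
    print(np.round(l,0),np.round(a[:2],4),np.round(b[:2],4),"yaw",round(np.degrees(np.arctan2(d[1],d[0])),1))
E
```

```text
time: 10.72
ee_pos: [0.4285, -0.0225, 0.2178]
tcp_rot: [179.9, 0.0, -80.8]
wrist_force: [0.4, -0.3, -0.3]
opening: 0.0851
grasp_force: 0.0
delta [0.0005 0.0004 0.1118] turn 0.21 dist 0.112 t 10.72 q [  -3.  -12.  -10.   92.    0. -102.]
[[array([250.92706102, 207.63457616])]]
[230. 240. 231. 285.] [0.4383 0.0023] [0.4325 0.0371] yaw 99.5
[271. 247. 233. 238.] [0.4099 0.0029] [0.4368 0.0005] yaw -5.1
[293. 127. 328. 132.] [ 0.4104 -0.0795] [ 0.3879 -0.08  ] yaw -178.6
[222. 225. 201. 219.] [ 0.4453 -0.0079] [ 0.4599 -0.0097] yaw -7.0
[223. 259. 223. 228.] [0.441  0.0172] [ 0.4446 -0.0059] yaw -81.0
[292. 239. 269. 235.] [ 0.3969 -0.0052] [ 0.4124 -0.0053] yaw -0.6
[319. 245. 293. 241.] [ 0.3771 -0.004 ] [ 0.3957 -0.004 ] yaw -0.1
[269. 140. 229. 139.] [ 0.4238 -0.0693] [ 0.4486 -0.0655] yaw 8.6
[238. 163. 261. 163.] [ 0.4409 -0.0512] [ 0.4267 -0.0536] yaw -170.4
[262. 165. 267. 189.] [ 0.4253 -0.0524] [ 0.4197 -0.0374] yaw 110.4
[232. 188. 237. 164.] [ 0.4424 -0.0346] [ 0.4418 -0.0505] yaw -92.2
[264. 188. 233. 189.] [ 0.4214 -0.0374] [ 0.4415 -0.0339] yaw 9.9
[267. 285. 269. 249.] [0.407 0.033] [0.411  0.0046] yaw -81.9
[270. 175. 270. 141.] [ 0.4193 -0.0468] [ 0.423  -0.0682] yaw -80.3
[263. 227. 236. 227.] [ 0.4177 -0.0108] [ 0.436  -0.0076] yaw 9.7
[237. 135. 268. 136.] [ 0.4443 -0.0688] [ 0.4249 -0.0713] yaw -172.5
[229. 143. 229. 179.] [ 0.4483 -0.0633] [ 0.445  -0.0401] yaw 98.0
[269. 214. 270. 196.] [ 0.4153 -0.0206] [ 0.4169 -0.0327] yaw -82.4
```

The handle centre is confirmed at (0.429, -0.0225) with yaw 99°. Down to grip it.

```bash
python3 drive.py '0 0 .04 .2 .085;0 0 .08 .2 .085;0 0 .10 .2 .085;0 0 .111 .2 .085;0 0 .111 .2 .085'|grep ee; python3 drive.py '0 0 0 0 .01;0 0 0 0 .01;0 0 0 0 .01;0 0 0 0 .01;0 0 0 0 .01' 60;python3 drive.py '0 0 0 0 .01;0 0 0 0 .01;0 0 0 0 .01;0 0 0 0 .01;0 0 0 0 .01'; python3 drive.py '0 0 0 0 .01;0 0 0 0 .01'|tail -3
```

```text
ee_pos: [0.4271, -0.0225, 0.1057]
time: 11.6
ee_pos: [0.4288, -0.0227, 0.1091]
tcp_rot: [-179.9, -0.0, -81.2]
wrist_force: [1.2, 0.2, -0.1]
opening: 0.0249
grasp_force: 0.8
time: 12.02
ee_pos: [0.429, -0.0227, 0.1091]
tcp_rot: [-179.9, -0.0, -81.2]
wrist_force: [-0.4, -0.8, 6.4]
opening: 0.0232
grasp_force: 59.4
wrist_force: [0.9, 0.4, 6.2]
opening: 0.0233
grasp_force: 59.4
```

```bash
python3 drive.py '0 0 -.01 0 .01;0 0 -.03 0 .01;0 0 -.05 0 .01;0 0 -.07 0 .01;0 0 -.09 0 .01' 80; python3 drive.py '.02 0 0 0 .01;.05 0 0 0 .01;.08 0 0 2 .01;.11 0 0 4 .01;.14 0 0 5.6 .01';python3 to.py .6002 -.3138 .20 273.4
```

```text
time: 12.6
ee_pos: [0.4279, -0.0227, 0.1993]
tcp_rot: [180.0, 0.0, -81.2]
wrist_force: [-0.1, -0.4, -2.3]
opening: 0.0231
grasp_force: 78.6
time: 13.02
ee_pos: [0.4495, -0.1623, 0.1985]
tcp_rot: [180.0, 0.0, -86.9]
wrist_force: [0.3, 0.0, -1.6]
opening: 0.0229
grasp_force: 78.7
delta [ 0.1594 -0.1422 -0.0015] turn -0.3 dist 0.214 t 13.02 q [ -20.   -6.   -7.   89.   -0. -113.]
```

```bash
python3 drive.py '.03 -.027 0 0 .01;.06 -.054 0 -.3 .01;.09 -.081 0 -.3 .01;.12 -.108 0 -.3 .01;.145 -.13 0 -.3 .01';python3 drive.py '.014 -.012 0 0 .01;.014 -.012 0 0 .01;.014 -.012 .03 0 .01;.014 -.012 .05 0 .01;.014 -.012 .05 0 .01'; python3 to.py .6002 -.3138 .12 273.4
python3 - <<'E'
from lane import *
import pickle
i=bot.camera_info("wrist");I=bot.camera("wrist");cv2.imwrite("pics/w8.png",I);pickle.dump(i,open("w8.pkl","wb"))
for n,P in(("coiltop",(.5886,-.113,.054)),("front",(.591,-.159,.07)),("nearbed",(.5464,-.2469,.01)),("farbed",(.646,-.241,.01)),("fence",(.54,-.14,.024))): print(n,proj(i,P))
E
```

```text
time: 13.43
ee_pos: [0.5887, -0.3005, 0.1975]
tcp_rot: [180.0, 0.0, -86.5]
wrist_force: [0.5, 0.0, -1.5]
opening: 0.0233
grasp_force: 79.5
time: 13.85
ee_pos: [0.5985, -0.3106, 0.1432]
tcp_rot: [179.6, 0.2, -86.5]
wrist_force: [-0.2, 0.6, -3.5]
opening: 0.0233
grasp_force: 79.7
delta [ 0.0034 -0.0017  0.0232] turn 0.09 dist 0.024 t 13.85 q [ -27.   22.   18.   86.   -0. -121.]
coiltop [247.23861899 430.60287328]
front [247.42115707 408.42879198]
nearbed [307.56720469 270.60429115]
farbed [186.6767255  270.79537604]
fence [302.76915648 382.39180254]
```

```bash
python3 - <<'E'
from h import *
import pickle
i=pickle.load(open("w8.pkl","rb"));I=cv2.imread("pics/w8.png");h=cv2.cvtColor(I,cv2.COLOR_BGR2HSV)
for v in range(280,345,8):
    w=(h[v,:,1]<40)&(h[v,:,2]>95);u=np.where(w[120:400])[0]+120
    br=np.split(u,np.where(np.diff(u)>8)[0]+1)
    print(v,[(s[0],s[-1]) for s in br if len(s)>4])
E
```

```text
280 [(np.int64(206), np.int64(213)), (np.int64(290), np.int64(296))]
288 []
296 []
304 []
312 []
320 []
328 []
336 [(np.int64(213), np.int64(222)), (np.int64(281), np.int64(288))]
344 [(np.int64(213), np.int64(223)), (np.int64(281), np.int64(288))]
```

```bash
python3 drive.py '.002 -.001 0 0 .01;.002 -.001 .01 0 .01;.002 -.001 .015 0 .01;.002 -.001 .018 0 .01;.002 -.001 .018 0 .01'; python3 to.py .6002 -.3138 .121 273.4
```

```text
time: 14.32
ee_pos: [0.6013, -0.3135, 0.1295]
tcp_rot: [180.0, 0.0, -86.5]
wrist_force: [-0.7, -0.5, -2.6]
opening: 0.0231
grasp_force: 79.7
delta [0.0002 0.0011 0.0085] turn 0.09 dist 0.009 t 14.32 q [ -28.   22.   17.   84.   -0. -121.]
```

```bash
python3 drive.py '0 .001 .004 .1 .01;0 .001 .008 .1 .01;0 .001 .008 .1 .01'; python3 drive.py '-.005 0 0 0 .01;-.010 0 0 0 .01;-.015 0 0 0 .01;-.020 0 0 0 .01;-.025 0 0 0 .01';python3 drive.py '-.008 0 0 0 .01;-.016 0 0 0 .01;-.024 0 0 0 .01;-.032 0 0 0 .01;-.040 0 0 0 .01'; python3 to.py .583 -.022 .121 273.4
```

```text
time: 14.57
ee_pos: [0.6002, -0.3136, 0.1213]
tcp_rot: [179.9, 0.0, -86.6]
wrist_force: [0.9, 0.5, -3.1]
opening: 0.0232
grasp_force: 79.7
time: 14.98
ee_pos: [0.5991, -0.2883, 0.1224]
tcp_rot: [-180.0, -0.0, -86.6]
wrist_force: [-0.6, -1.1, -2.6]
opening: 0.0232
grasp_force: 79.8
time: 15.4
ee_pos: [0.5966, -0.2479, 0.1222]
tcp_rot: [-180.0, -0.0, -86.6]
wrist_force: [-0.1, -2.1, -1.3]
opening: 0.0233
grasp_force: 79.8
delta [-2.263e-01  2.000e-04  1.200e-03] turn 0.0 dist 0.226 t 15.4 q [ -23.   18.   10.   82.   -0. -116.]
```

```bash
python3 drive.py '-.008 0 0 0 .01;-.016 0 0 0 .01;-.024 0 0 0 .01;-.032 0 0 0 .01;-.040 0 0 0 .01' | grep -E "ee|force";python3 drive.py '-.008 0 0 0 .01;-.016 0 0 0 .01;-.024 0 0 0 .01;-.032 0 0 0 .01;-.040 0 0 0 .01'| grep -E "ee|force"; python3 drive.py '-.008 0 0 0 .01;-.016 0 0 0 .01;-.024 0 0 0 .01;-.032 0 0 0 .01;-.040 0 0 0 .01'| grep -E "ee|force"; python3 to.py .5842 -.0423 .121 273.4
```

```text
ee_pos: [0.5943, -0.2084, 0.1223]
wrist_force: [-1.0, -2.8, -0.4]
grasp_force: 80.0
ee_pos: [0.5919, -0.1682, 0.1221]
wrist_force: [-0.2, -2.4, -1.2]
grasp_force: 79.9
ee_pos: [0.5895, -0.1283, 0.1221]
wrist_force: [-1.2, -1.3, -2.0]
grasp_force: 79.9
delta [-0.0861  0.0002  0.0011] turn -0.01 dist 0.086 t 16.65 q [ -12.   12.    3.   81.    0. -106.]
```

```bash
python3 drive.py '-.008 0 0 0 .01;-.016 0 0 0 .01;-.024 0 0 0 .01;-.032 0 0 0 .01;-.040 0 0 0 .01' | grep -E "ee|force";python3 drive.py '-.008 0 0 0 .01;-.016 0 0 0 .01;-.024 0 0 0 .01;-.030 0 0 0 .01;-.036 0 0 0 .01'| grep -E "ee|force"; python3 drive.py '-.004 0 0 0 .01;-.008 0 0 0 .01;-.010 0 0 0 .01;-.010 0 0 0 .01'| grep -E "ee|force"; python3 - <<'E'
from coil import *
it=bot.camera_info("top");is_=bot.camera_info("side")
T=bot.camera("top");S=bot.camera("side");cv2.imwrite("pics/t9.png",T);cv2.imwrite("pics/s9.png",S)
d=np.array([-.059,.998]);o=np.array([.579,.0455])
for n,I,i in(("top",T,it),("side",S,is_)):
    P=np.r_[o+.1*d,.054];u,v=proj(i,P);u,v=int(u),int(v);print(n,u,v)
    m=(I.max(2)<70).astype(np.uint8)*255
    c=blob(m,(u-22,v-22,u+22,v+22));e=cv2.fitEllipse(cv2.convexHull(c));p=plane(i,*e[0],.054);print(e,p,"s,lat",(p[:2]-o)@d,cv2.boundingRect(c))
E
```

```text
ee_pos: [0.5871, -0.0883, 0.1221]
wrist_force: [-0.3, -1.7, -1.7]
grasp_force: 79.9
ee_pos: [0.585, -0.0525, 0.1221]
wrist_force: [-0.4, -1.6, -2.5]
grasp_force: 79.8
ee_pos: [0.5845, -0.0428, 0.1222]
wrist_force: [0.4, -0.3, -1.1]
grasp_force: 79.7
top 182 191
((184.06878662109375, 189.66603088378906), (21.747413635253906, 22.89307975769043), 164.27369689941406) [0.57795414 0.14136901 0.054     ] s,lat 0.09573897279423559 (173, 179, 22, 23)
side 240 249
((237.7443389892578, 251.04168701171875), (16.12188720703125, 22.440406799316406), 91.92228698730469) [0.58051352 0.15124327 0.054     ] s,lat 0.10544248233915023 (227, 243, 22, 17)
```

The coil is through at about x = +0.10 of the tunnel, standing on the outfeed. Now I draw the stick back.

```bash
python3 drive.py '.005 0 0 0 .01;.015 0 0 0 .01;.025 0 0 0 .01;.035 0 0 0 .01;.05 0 0 0 .01' | grep -E "ee|force";python3 drive.py '.015 0 0 0 .01;.03 0 0 0 .01;.045 0 0 0 .01;.06 0 0 0 .01;.07 0 0 0 .01'| grep -E "ee|force"; python3 drive.py '.01 0 0 0 .01;.02 0 0 0 .01;.027 0 0 0 .01;.027 0 0 0 .01'| grep -E "ee|force"; python3 drive.py '0 0 .001 0 .01;0 0 .002 0 .01;0 0 .003 0 .01;0 0 .003 0 .01'| grep -E "ee|force"
```

```text
ee_pos: [0.5875, -0.0943, 0.1222]
wrist_force: [0.7, 0.1, -2.7]
grasp_force: 79.9
ee_pos: [0.5916, -0.1653, 0.1221]
wrist_force: [0.6, 0.3, -0.8]
grasp_force: 79.8
ee_pos: [0.5932, -0.1913, 0.122]
wrist_force: [-1.2, 0.9, -1.5]
grasp_force: 79.8
ee_pos: [0.5933, -0.1894, 0.1193]
wrist_force: [-0.1, -0.7, -1.9]
grasp_force: 79.8
```

```bash
python3 drive.py '0 0 .001 0 .01;0 0 .002 0 .01;0 0 .002 0 .01'| grep -E "ee|wrist_f"; python3 drive.py '0 0 .001 0 .01;0 0 .0015 0 .01;0 0 .0015 0 .01'| grep -E "ee|wrist_f"
```

```text
ee_pos: [0.5934, -0.1894, 0.1192]
wrist_force: [-3.4, 3.2, 10.4]
ee_pos: [0.5935, -0.1895, 0.1192]
wrist_force: [-7.0, 3.8, 19.8]
```

```bash
python3 drive.py '0 0 -.001 0 .01;0 0 -.002 0 .01;0 0 -.0025 0 .01;0 0 -.0025 0 .01' | grep -E "ee|wrist_f"; python3 drive.py '0 0 0 0 .07;0 0 0 0 .07;0 0 0 0 .07;0 0 0 0 .07;0 0 0 0 .07'; python3 drive.py '0 0 -.01 0 .08;0 0 -.03 0 .08;0 0 -.06 0 .08;0 0 -.09 0 .08;0 0 -.12 0 .08'; python3 drive.py '.02 .03 -.02 0 .08;.03 .06 -.02 0 .08;.04 .09 -.02 0 .08;.04 .09 -.02 0 .08;.04 .09 -.02 0 .08'
cat > chk.py <<'E'
from coil import *
it=bot.camera_info("top");is_=bot.camera_info("side")
T=bot.camera("top");S=bot.camera("side");W=bot.camera("wrist");iw=bot.camera_info("wrist")
for n,I in(("T",T),("S",S),("W",W)):cv2.imwrite(f"pics/end{n}.png",I)
d=np.array([-.059,.998]);o=np.array([.579,.0455])
for n,I,i in(("top",T,it),("side",S,is_)):
    u,v=map(int,proj(i,np.r_[o+.1*d,.054]))
    m=(I.max(2)<70).astype(np.uint8)*255
    c=blob(m,(u-22,v-22,u+22,v+22));e=cv2.fitEllipse(cv2.convexHull(c));p=plane(i,*e[0],.054);print(n,np.round(p,4),"s",round((p[:2]-o)@d,4),np.round(e[1],1))
# stick: wood pixels inside the infeed lane, s range and lateral along sole top (z=.04), handle top
n_=np.array([-.998,-.059])
H=cv2.cvtColor(T,cv2.COLOR_BGR2HSV)
ss=np.arange(-.29,-.046,.005)
def wood(s,l,z):
    u,v=proj(it,np.r_[o+s*d+l*n_,z]);return H[int(round(v)),int(round(u)),1]>60
print("wood s",[round(s,3) for s in ss if wood(s,0,.04)][::6],"lat",[round(l,3) for l in np.arange(-.04,.041,.004) if wood(-.12,l,.04)])
mw=(H[...,1]>60).astype(np.uint8)
ot=bot.get_obs();print(ot["time"],ot["ee_pos"],ot["grasp_force"])
E
python3 chk.py
```

```text
ee_pos: [0.5934, -0.1895, 0.1192]
wrist_force: [-3.2, 3.3, 9.1]
time: 20.67
ee_pos: [0.5932, -0.19, 0.1179]
tcp_rot: [180.0, 0.0, -86.6]
wrist_force: [0.0, 0.3, -0.2]
opening: 0.0698
grasp_force: 0.0
time: 21.08
ee_pos: [0.5929, -0.1899, 0.2402]
tcp_rot: [-180.0, -0.0, -86.6]
wrist_force: [0.6, 0.3, -0.4]
opening: 0.0799
grasp_force: 0.0
time: 21.5
ee_pos: [0.5048, -0.2359, 0.2597]
tcp_rot: [-179.9, -0.1, -86.7]
wrist_force: [0.1, -0.4, -0.6]
opening: 0.0799
grasp_force: 0.0
top [0.578  0.1408 0.054 ] s 0.0951 [21.7 22.6]
side [0.5805 0.1511 0.054 ] s 0.1053 [16.3 22.3]
wood s [np.float64(-0.27), np.float64(-0.24), np.float64(-0.21), np.float64(-0.18), np.float64(-0.15), np.float64(-0.12), np.float64(-0.09)] lat [np.float64(-0.02), np.float64(-0.016), np.float64(-0.012), np.float64(-0.008), np.float64(-0.004), np.float64(-0.0), np.float64(0.004), np.float64(0.008), np.float64(0.012), np.float64(0.016), np.float64(0.02)]
21.65 [ 0.50627671 -0.23502724  0.2583384 ] 0.0
```

```bash
python3 drive.py '0 0 0 0 .08;0 0 0 0 .08;0 0 0 0 .08'|grep -E "time|wrist_f"; python3 -c "
from workcell import bot
print(bot.job_done())"
```

```text
time: 21.9
wrist_force: [-0.3, -0.7, -0.1]
the job is handed in; nothing more can be done
None
```

The job is handed in at 21.9 s: the coil is fully out of the hood on the outfeed, about 0.10 m past its centre, and the stick is standing in the infeed lane about 35 mm clear of the hood; I measured both by camera before handing in, but did not re-check the other things on the bench.

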